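# Dress the sprung contact rail of a battery charger

### The arm

A 7-joint arm with a two-finger parallel gripper is mounted at the origin on the work surface. World frame = base frame: x ahead of the robot, y to its left, z up, the work surface at z = 0. Lengths are in m, angles in rad, forces in N, time in s.
With the tool pointing down it reaches from about 0.425 to 0.875 m from the base axis. Payload 8.4 kg.
Tool frame: the origin (TCP) lies midway between the tips of the shut fingers; the grasp point (between the pads) lies 19 mm behind it; z points along the fingers, y is the line along which they close (so a half turn about z gives the same grasp; the last joint's range is limited). The gripper opens to 85 mm and grips with 20 to 120 N. Pads are 22 mm wide; open, the fingers measure 114 mm over their backs; the gripper's body (76 mm by 85 mm) begins 54 mm behind the grasp point. The pads swing forward as they close: fully open they stand 13 mm farther back than shut.
Start: joints at [-1.425, 0.333, 0.04, 1.465, -0.013, 1.343, -0.059], TCP at [0.158, 0.631, 0.231] pointing down, gripper open.
Joint ranges: [-2.58, 2.58], [-0.38, 2.09], [-1.3, 1.39], [0.25, 2.4], [-1.5, 4.64], [0.08, 2.09], [-2.65, 2.65]. Speed limits (rad/s): [2.22, 2.22, 2.79, 2.79, 3.14, 3.14, 3.14].

### API

Orientations are given as a 3x3 rotation matrix whose columns are the frame's x, y, z axes.
In Python, from station import arm gives the robot as it stands. The module is installed in compiled form; this text tells all that it offers.
- The arm moves only by the shell command python3 -m jog 'ROWS' [OPENING] [FORCE]. ROWS is text: rows parted by semicolons, each of 6 numbers parted by spaces: the shift along the tool's x, y, z in cm, then the turn, a rotation vector about the tool's x, y, z in rad. In form: dx dy dz ax ay az; .... A call has 1 to 8 rows; each row is the pose to reach, as a shift and turn from the pose commanded when the call began, along the tool's axes at that moment; what a row does not reach only later rows make up. A row lasts 1/12 s, in which the tool goes at most 41.7 mm and 7.16 degrees, less where a joint would pass 70% of its speed; a pose out of reach is approached as far as the arm can. A call with a gripper value outside its range is refused whole. OPENING is the opening, from 0 (shut) to 1 (fully open), set as the call begins (- or left out, the last holds). The fingers move at their own pace and stop on an object; FORCE is the grip in N (left out, the last holds). Time passes only in rows, so rows that repeat a pose let the fingers close. It gives the time, the measured TCP pose, the force, the opening and the grip force at its end, in the units of the state.
- arm.sense(): the state, without advancing time (a new reading comes with each control period).
- arm.camera(name): name is "scene" or "top" or "wrist"; returns (picture, depth): 400x640x3 uint8, blue, green, red; 400x640 float32, m along the optical axis (not along the pixel's ray), 0 where there is no reading.
- arm.camera_info(name): a dict with "fovy" (degrees; the focal length in pixels is half the picture's height over the tangent of half this angle, whatever the lens; pixels are square), "cx", "cy" (the principal point, pixels), "world_from_camera" (4x4, takes a point from camera to world coordinates); the wrist camera has in their place "tool_from_camera" (4x4, takes a point from camera to tool coordinates, whose origin is the TCP and whose axes are the flange's). Camera axes: x right, y down, z forward; pixel columns grow to the right and rows downward; lengths in m; the calibration is good to about 2 mm. The wrist camera is an equidistant fisheye: a pixel r from the principal point sees the ray r / f radians off the axis. A picture is of the moment at which its call begins: read the wrist's pose just before it. camera_info takes no time and is no camera call.
- arm.sign_off(): hands the job in; it is judged then, once.
The state is a dict: "time_s": time; "joints": joint angles; "qvel": joint speeds; "tau": joint torques, N m; "eef_pos": TCP position; "tool_rot": TCP orientation; "wrist_force": force on the tool from outside, world axes, zero at the start; "wrist_torque": the same for the moment, N m; "finger_gap": opening from 0.0 (shut) to 1.0 (fully open); "finger_force": force on a finger pad.
Only numpy, scipy, OpenCV 4.12 (cv2) and the standard library are available. Lean on these libraries where they do the work, as an engineer would, in place of code of your own. Each camera call takes 0.05 s, during which the arm holds its last target. There are 200 camera calls.

### The job

Take the stone rubbing block by its wooden handle and dress the charger's sprung contact rail: set the stone down on the end of the rail away from the push button, press the rail about half-way down its spring travel, and sweep along to the end next to the button in one unbroken stroke, centred on the rail and keeping that pressure, never letting the stone come off mid-way or the springs bottom out. Then stand the block upright back on the middle of its cork mat and let go. Keep your hand off the charger and its button, and leave everything else where it is.

Things in the scene. Friction and masses are not known exactly. Their poses are not given: they have to be found in the camera images.
- charger: Grey battery charger, fixed to the bench, 130 (x) x 260 (y) x 60 mm high; origin at the centre of its underside on the bench, z up. A flat steel contact rail, 30 mm wide (x) and 160 mm long, runs above its top along the charger's y axis, centred at x = 0, y = -35 mm (ends at y = -115 and +45). The push button stands at x = 0, y = +100 mm, its top below 90 mm.
- rail_foot (a point): Point on the charger's top (60 mm above the bench), straight below the middle of the rail; y along the rail, towards the button. The rail's own height and slant are set by hand and not measured: unpressed, the middle of its top face is 90 to 105 mm above the bench, and it slants lengthwise by up to 0.09 rad either way and keeps that slant. Find it by touch.
- rail_press (a joint): How far the whole contact rail is pressed straight down on its springs, in m: 0 free (up), 0.012 bottomed; it springs back by itself. It starts to sink at about 3 N, then gives 0.9 N/mm: half-way about 8.4 N, bottomed at about 14 N. Pressed 2.5 to 9.8 mm counts as part-way.
- button (a joint): the charger's push button, in m: 0 out, 0.005 fully pressed (4 N)
- block_mid (a point): Rubbing block, 0.12 to 0.26 kg, standing upright on the cork mat, 60 mm high in all: below, a grey stone shoe 30 (x) x 60 (y) x 16 mm high with a flat sole; above it a wooden handle 24 (x) x 40 (y) mm, 44 mm high, to be gripped across its 24 mm. This point is its centre, 30 mm above the sole; z is up when it stands. On the rail its x axis (either way) goes along the rail.
- mat: Cork mat fixed to the bench, 130 x 130 x 4 mm; origin at the centre of its underside. The block starts on it and goes back to its middle.
- plug_a_mid (a point): Spark plug lying on the bench, 70 mm long (along y) and 24 mm thick; its middle. Leave alone.
- plug_b_mid (a point): The other spark plug, the same. Leave alone.
- key_mid (a point): Ignition key with plastic head lying on the bench, about 65 x 26 x 8 mm; its middle. Leave alone.
- pulley_mid (a point): Cast aluminium pulley lying flat, diameter 90 mm, 32 mm high; its middle. Leave alone.
- screwdriver_grip (a point): Screwdriver lying on the bench; a point on its handle. Leave alone.
- jar: Small jar standing on the bench, diameter 64 mm, 70 mm high; centre of its underside. Leave alone.
- probe_holder: Fixed steel stand 70 x 110 mm with two multimeter probes, 115 mm high; centre of its underside. Leave alone.
There are look-alikes about, which are no part of the job. What is meant by the part that bears block_mid is not turquoise, and is the smaller of those in its own colour. Of the things shaped like the mat, the cork one is meant.

How it is judged:
By the outcome, as a careful person would: the job done as asked, in the order asked, and still so for the second after the job is handed in, with the robot touching nothing.
It also fails if it takes over 64 s, if anything falls off the work surface, if the arm or the gripper's body presses on something with over 40 N, if the wrist force passes 120 N, or if a joint passes its speed limit or range.

## Working session

There is one attempt and no reset: what is moved stays moved. The work goes in short steps, Python scripts to look and compute and a shell command to move; the robot and the scene stay as the last step left them, time stands still between calls to the robot, and variables do not carry over. Pictures are saved under pics/ and viewed, at most 10 in all, crops included, and the job is handed in when it is done.

```bash
mkdir -p pics; cat > h.py <<'E'
import numpy as np, cv2
from station import arm
def cloud(name,info,depth):
    f=200/np.tan(np.radians(info['fovy'])/2); v,u=np.mgrid[0:400,0:640]
    P=np.stack([(u-info['cx'])/f*depth,(v-info['cy'])/f*depth,depth],-1)
    T=np.array(info['world_from_camera']); return P@T[:3,:3].T+T[:3,3]
E
python3 - <<'E'
from h import *
s=arm.sense(); print(s['time_s'],s['eef_pos'],np.round(s['tool_rot'],3),s['wrist_force'],s['finger_gap'])
for n in ("scene","top"):
    p,d=arm.camera(n); i=arm.camera_info(n); cv2.imwrite(f'pics/{n}.png',p); np.savez(f'{n}.npz',p=p,d=d,w=cloud(n,i,d)); print(n,{k:np.round(v,3) for k,v in i.items()})
print(arm.camera_info('wrist'))
E
```

```text
0.0 [0.15744458 0.63016471 0.23042461] [[-0.97   0.242 -0.   ]
 [ 0.242  0.97  -0.002]
 [-0.    -0.002 -1.   ]] [-0.52712406  0.17199762 -0.19142188] 0.9995307694781483
scene {'fovy': np.float64(55.077), 'cx': np.float64(316.694), 'cy': np.float64(197.572), 'world_from_camera': array([[-0.845,  0.452, -0.284,  0.812],
       [ 0.534,  0.71 , -0.459,  0.432],
       [-0.006, -0.54 , -0.842,  0.917],
       [ 0.   ,  0.   ,  0.   ,  1.   ]])}
top {'fovy': np.float64(47.961), 'cx': np.float64(323.435), 'cy': np.float64(199.012), 'world_from_camera': array([[-0.007, -0.983,  0.182,  0.326],
       [-1.   ,  0.008,  0.009, -0.035],
       [-0.011, -0.182, -0.983,  1.314],
       [ 0.   ,  0.   ,  0.   ,  1.   ]])}
{'fovy': 65.70646984690485, 'cx': 317.36801527144047, 'cy': 200.61955731331335, 'tool_from_camera': array([[-1.20836884e-03, -9.55050979e-01, -2.96439145e-01,
         7.53466485e-02],
       [ 9.99999164e-01, -1.01765843e-03, -7.97641469e-04,
        -2.16703852e-04],
       [ 4.60114472e-04, -2.96439861e-01,  9.55051411e-01,
        -1.42480731e-01],
       [ 0.00000000e+00,  0.00000000e+00,  0.00000000e+00,
         1.00000000e+00]])}
```

View pics/top.png

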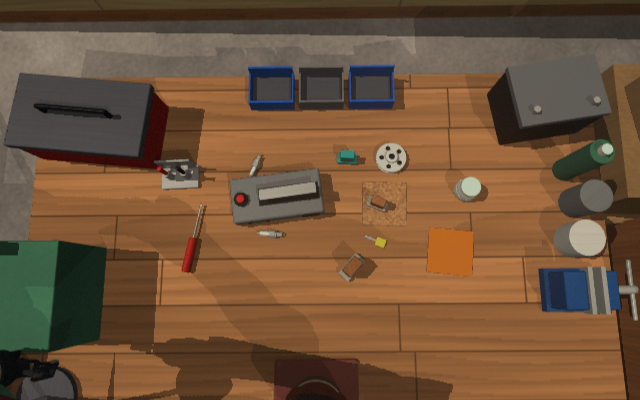

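View pics/scene.png

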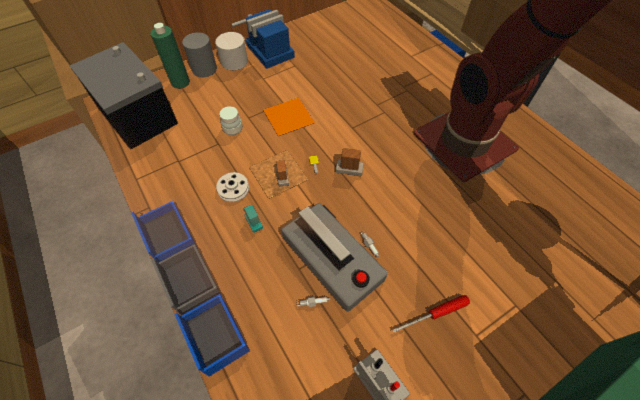

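Top view: block on the cork mat at about (378,204), a larger brown look-alike at (352,267), a turquoise one at (347,157). Charger is centred at about (278,197) with the button at (240,199) and the rail at (287,190); the mat is at (384,203).

```bash
python3 - <<'E'
from h import *
for n,roi in (("top",(215,160,340,235)),("scene",(270,195,400,315))):
    z=np.load(n+'.npz'); w=z['w'];
    v,u=np.mgrid[0:400,0:640]; x0,y0,x1,y1=roi
    m=(u>x0)&(u<x1)&(v>y0)&(v<y1)
    def rect(mm,l):
        mm=mm.astype(np.uint8); k,lab,st,_=cv2.connectedComponentsWithStats(mm); j=1+np.argmax(st[1:,4]); mm=lab==j
        P=w[mm]; r=cv2.minAreaRect((P[:,:2]*1000).astype(np.float32)); print(n,l,mm.sum(),np.round(r[0],1),np.round(r[1],1),round(r[2],1),'z',np.percentile(P[:,2],[5,50,95]).round(4)); return P
    print(np.median(w[...,2][(u>240)&(u<440)&(v>280)&(v<320)]) )
    rect(m&(abs(w[...,2]-.06)<.008),'chargertop')
    rect(m&(w[...,2]>.045)&(w[...,2]<.115),'all')
    P=rect(m&(w[...,2]>.084)&(w[...,2]<.115),'rail')
    A=np.c_[P[:,:2]-P[:,:2].mean(0),np.ones(len(P))]; print('plane',np.linalg.lstsq(A,P[:,2],rcond=None)[0],P.mean(0))
    x0,y0,x1,y1=((360,185,400,225) if n=="top" else (262,155,302,192)); m=(u>x0)&(u<x1)&(v>y0)&(v<y1)
    rect(m&(w[...,2]>.052),'blocktop'); rect(m&(w[...,2]>.012),'block')
    x0,y0,x1,y1=((335,245,375,285) if n=="top" else (325,140,375,182)); m=(u>x0)&(u<x1)&(v>y0)&(v<y1)
    rect(m&(w[...,2]>.05),'bigblocktop')
    x0,y0,x1,y1=((355,175,415,232) if n=="top" else (245,147,312,200)); m=(u>x0)&(u<x1)&(v>y0)&(v<y1)
    hsv=cv2.cvtColor(z['p'],cv2.COLOR_BGR2HSV)
    m2=m&(abs(w[...,2])<.012)
    c=hsv[(195,375)] if 0 else None
    print('matz', hsv[190:194,370:374].reshape(-1,3).mean(0) if n=='top' else '', hsv[222:240,395:415].reshape(-1,3).mean(0) if n=='top' else '')
    cv2.imwrite(f'pics/{n}_mat.png',cv2.resize(z['p'][165:245,220:420] if n=='top' else z['p'][130:290,230:400],None,fx=4 if n=='top' else 3.5,fy=4 if n=='top' else 3.5,interpolation=cv2.INTER_CUBIC))
E
```

```text
-0.0010660262332016224
top chargertop 3230 [567.9 111.5] [132.  259.4] 7.1 z [0.0548 0.0591 0.0636]
top all 4093 [567.7 112. ] [133.8 260.3] 7.1 z [0.0544 0.0599 0.1017]
top rail 628 [573.1  77.1] [ 30.9 159.7] 7.3 z [0.0943 0.1    0.1056]
plane [-0.01694227 -0.05588056  0.09997559] [0.57281387 0.07662874 0.09997559]
top blocktop 126 [ 438.8 -118.7] [ 40.2 278.7] 61.7 z [0.0581 0.0625 0.0667]
top block 240 [ 438.8 -123.6] [ 59.7 281.2] 63.8 z [0.0152 0.0581 0.0656]
top bigblocktop 227 [ 366.6 -100.7] [31.4 52.4] 47.9 z [0.0734 0.0777 0.0821]
matz [ 14.     146.75   148.6875] [ 13.46944444 154.70833333 156.80555556]
0.0005345723575010952
scene chargertop 4151 [570.7 111.6] [131.7 259.4] 6.7 z [0.0565 0.0599 0.0628]
scene all 5297 [569.5 111.4] [133.6 259.6] 7.1 z [0.0558 0.0604 0.1019]
scene rail 791 [575.1  76.7] [ 30.9 161.1] 7.2 z [0.0952 0.1006 0.1051]
plane [-0.02285053 -0.05989976  0.1003189 ] [0.57560507 0.08005204 0.1003189 ]
scene blocktop 115 [675.1 118.5] [683.7  23.7] 67.4 z [0.0546 0.0629 0.0658]
scene block 244 [673.1 114.4] [692.8  29.5] 67.5 z [0.0159 0.0475 0.0653]
scene bigblocktop 275 [594.3 150.2] [709.8  52.7] 48.1 z [0.0535 0.0767 0.081 ]
matz
```

View pics/top_mat.png

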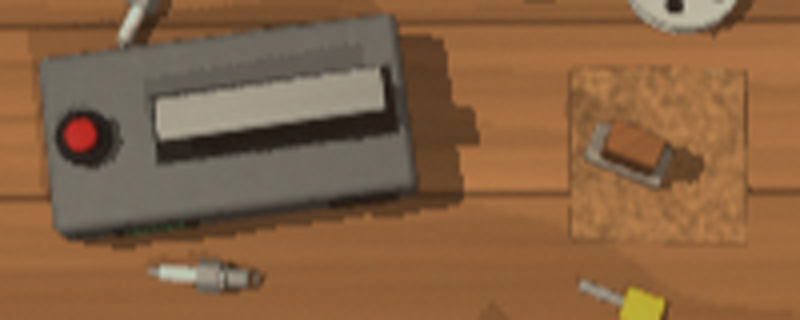

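Crop: the block is at about (633,153), its long axis pointing down-right; the mat spans (569,66)–(747,244). Next I'll get the block and mat poses properly.

```bash
cat >> h.py <<'E'
from scipy.spatial.transform import Rotation as Rn
def rows(pos,yaw,tilt=0,s=None):
    """shift(cm)/rotvec in the tool frame to TCP pos with tool y at yaw(deg), z down; tilt about tool x"""
    s=s or arm.sense(); R0=np.array(s['tool_rot']); a=np.radians(yaw)
    y=np.array([np.cos(a),np.sin(a),0]); z=np.array([0,0,-1.]); R=np.c_[np.cross(y,z),y,z]@Rn.from_rotvec([tilt,0,0]).as_matrix()
    return np.round(R0.T@(np.array(pos)-s['eef_pos'])*100,2),np.round(Rn.from_matrix(R0.T@R).as_rotvec(),4)
E
python3 - <<'E'
from h import *
for n in("top","scene"):
    z=np.load(n+'.npz'); w=z['w']; d=z['d']; v,u=np.mgrid[0:400,0:640]
    x0,y0,x1,y1=((355,180,410,228) if n=="top" else (245,147,312,200)); m=(u>x0)&(u<x1)&(v>y0)&(v<y1)&(d>0)&(w[...,0]<.55)
    for l,a,b in(('top',.054,.075),('all',.012,.075),('shoe',.01,.03)):
        P=w[m&(w[...,2]>a)&(w[...,2]<b)&(np.hypot(w[...,0]-.445,w[...,1]+.115)<.06)]; r=cv2.minAreaRect((P[:,:2]*1000).astype(np.float32)); print(n,l,len(P),np.round(r,1) if 0 else r, P[:,2].mean(), np.median(P[:,:2],0))
i=arm.camera_info('top'); f=200/np.tan(np.radians(i['fovy'])/2); T=i['world_from_camera']
Q=[]
for p in((569,66),(747,66),(747,244),(569,242)):
    px=np.array(p)/4-.375+[220,165]
    r=T[:3,:3]@[(px[0]-i['cx'])/f,(px[1]-i['cy'])/f,1]; q=T[:3,3]+r*(.004-T[2,3])/r[2]; Q.append(q[:2]); print(q.round(4))
print('mat',np.mean(Q,0))
print(rows((.55,.2,.25),-28)); print(rows((.44,-.12,.25),-28))
E
```

```text
top top 0 ((0.0, 0.0), (0.0, 0.0), 0.0) nan [nan nan]
top all 0 ((0.0, 0.0), (0.0, 0.0), 0.0) nan [nan nan]
top shoe 0 ((0.0, 0.0), (0.0, 0.0), 0.0) nan [nan nan]
scene top 0 ((0.0, 0.0), (0.0, 0.0), 0.0) nan [nan nan]
scene all 0 ((0.0, 0.0), (0.0, 0.0), 0.0) nan [nan nan]
scene shoe 0 ((0.0, 0.0), (0.0, 0.0), 0.0) nan [nan nan]
[ 0.6208 -0.1376  0.004 ]
[ 0.6197 -0.27    0.004 ]
[ 0.4864 -0.2647  0.004 ]
[ 0.4889 -0.1347  0.004 ]
mat [ 0.55394012 -0.20172143]
(array([-48.51, -32.22,  -1.9 ]), array([-1.0000e-03,  1.4000e-03,  1.8146e+00]))
(array([-45.6 , -65.94,  -1.85]), array([-1.0000e-03,  1.4000e-03,  1.8146e+00]))<stdin>:6: RuntimeWarning: Mean of empty slice.
  ret = ret.dtype.type(ret / rcount)
  return _methods._mean(a, axis=axis, dtype=dtype,
  ret = um.true_divide(
```

```bash
python3 - <<'E'
from h import *
for n in("top","scene"):
    z=np.load(n+'.npz'); w=z['w']; d=z['d']
    for l,a,b in(('top',.054,.075),('all',.012,.075),('big',.065,.1)):
        c=(.55,-.19) if l!='big' else (.44,-.12)
        m=(d>0)&(w[...,2]>a)&(w[...,2]<b)&(np.hypot(w[...,0]-c[0],w[...,1]-c[1])<.06); P=w[m]
        r=cv2.minAreaRect((P[:,:2]*1000).astype(np.float32)); print(n,l,len(P),np.round(r[0],1),np.round(r[1],1),round(r[2],1),P[:,2].mean().round(4))
s=arm.sense(); print(rows((.55,.25,.25),-28)); print(rows((.55,-.19,.25),-28))
E
```

```text
top top 124 [ 549.8 -178.6] [40.  24.7] 68.9 0.0624
top all 238 [ 549.5 -178. ] [59.6 30.2] 69.1 0.0436
top big 30 [ 386.9 -111. ] [21.7 11.2] 88.6 0.0784
scene top 107 [ 551.8 -178.1] [41.4 23.7] 67.4 0.0627
scene all 242 [ 552.1 -177. ] [61.7 29.5] 67.5 0.0429
scene big 48 [ 386.5 -109.9] [26.1 14.1] 57.6 0.0755
(array([-47.3 , -27.37,  -1.9 ]), array([-1.0000e-03,  1.4000e-03,  1.8146e+00]))
(array([-57.97, -70.06,  -1.84]), array([-1.0000e-03,  1.4000e-03,  1.8146e+00]))
```

```bash
python3 -m jog '-47 -27 -2 0 0 1.71;-47 -27 -2 0 0 1.71;-47 -27 -2 0 0 1.71;-47 -27 -2 0 0 1.71;-47 -27 -2 0 0 1.71;-47 -27 -2 0 0 1.71;-47 -27 -2 0 0 1.71;-47 -27 -2 0 0 1.71'; python3 - <<'E'
from h import *
print(rows((.55,.2,.23),-22)); print(rows((.551,-.178,.18),-22))
E
```

```text
time_s: 0.77
eef_pos: [0.3986, 0.3978, 0.2436]
tool_rot: [[-0.314, 0.949, -0.0], [0.949, 0.314, -0.0], [0.0, -0.0, -1.0]]
wrist_force: [0.8, 0.5, -0.5]
finger_gap: 1.0
finger_force: 0.0
(array([-23.54,   8.16,   1.35]), array([-3.000e-04,  1.000e-04,  7.039e-01]))
(array([-59.45,  -3.63,   6.36]), array([-3.000e-04,  1.000e-04,  7.039e-01]))
```

```bash
python3 -m jog '-59.5 -3.6 6.4 0 0 0.7;-59.5 -3.6 6.4 0 0 0.7;-59.5 -3.6 6.4 0 0 0.7;-59.5 -3.6 6.4 0 0 0.7;-59.5 -3.6 6.4 0 0 0.7;-59.5 -3.6 6.4 0 0 0.7;-59.5 -3.6 6.4 0 0 0.7;-59.5 -3.6 6.4 0 0 0.7'; python3 - <<'E'
from h import *
print(rows((.551,-.178,.18),-22))
E
```

```text
time_s: 1.43
eef_pos: [0.4844, 0.0778, 0.2078]
tool_rot: [[0.366, 0.931, -0.0], [0.931, -0.366, 0.0], [0.0, -0.0, -1.0]]
wrist_force: [1.4, 0.4, -0.1]
finger_gap: 1.0
finger_force: 0.0
(array([-21.37,  15.55,   2.77]), array([-0.0002, -0.0004,  0.0095]))
```

```bash
python3 -m jog '-21.4 15.5 2.8 0 0 0.01;-21.4 15.5 2.8 0 0 0.01;-21.4 15.5 2.8 0 0 0.01;-21.4 15.5 2.8 0 0 0.01;-21.4 15.5 2.8 0 0 0.01;-21.4 15.5 2.8 0 0 0.01;-21.4 15.5 2.8 0 0 0.01;-21.4 15.5 2.8 0 0 0.01'; python3 - <<'E'
from h import *
print(arm.sense()['wrist_force'])
cat=lambda:0
s=arm.sense(); p,d=arm.camera('wrist'); i=arm.camera_info('wrist'); cv2.imwrite('pics/w1.png',p)
f=200/np.tan(np.radians(i['fovy'])/2); v,u=np.mgrid[0:400,0:640]; dx,dy=u-i['cx'],v-i['cy']; r=np.hypot(dx,dy)+1e-9; th=r/f
k=np.tan(th)/r*d; P=np.stack([dx*k,dy*k,d],-1); T=i['tool_from_camera']; P=P@T[:3,:3].T+T[:3,3]
w=P@np.array(s['tool_rot']).T+s['eef_pos']; np.savez('w1.npz',p=p,d=d,w=w)
for l,a,b in(('top',.057,.072),('all',.012,.072),('mat',.002,.0065)):
    m=(d>0)&(w[...,2]>a)&(w[...,2]<b)&(np.hypot(w[...,0]-.551,w[...,1]+.178)<(.05 if l!='mat' else .13)); Q=w[m]
    if len(Q): r=cv2.minAreaRect((Q[:,:2]*1000).astype(np.float32)); print(l,len(Q),r,Q[:,2].mean())
print(rows((.551,-.178,.03),-22))
E
```

```text
time_s: 2.1
eef_pos: [0.5497, -0.1814, 0.1794]
tool_rot: [[0.381, 0.925, -0.001], [0.925, -0.381, -0.003], [-0.003, -0.0, -1.0]]
wrist_force: [0.6, -0.8, -0.3]
finger_gap: 1.005
finger_force: 0.0
[ 0.6229812  -0.80306171 -0.25909305]
top 1255 ((551.2161254882812, -179.95352172851562), (39.67192840576172, 24.959571838378906), 67.72864532470703) 0.06338870599852732
all 1903 ((553.3441772460938, -175.52284240722656), (49.693504333496094, 30.645862579345703), 66.9986343383789) 0.050416665029366224
mat 12138 ((558.4522705078125, -175.61306762695312), (230.09193420410156, 234.54867553710938), 55.11884307861328) 0.003951770954288502
(array([ 0.13,  0.09, 14.94]), array([-0.0009,  0.002 , -0.0044]))
```

View pics/w1.png

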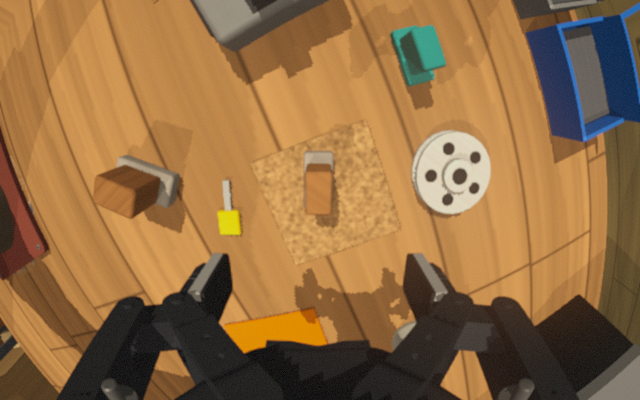

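Wrist view: the block (318,185) sits midway between the fingers, which are at about (215,275) and (425,275). Nothing lies under either finger: the key is at (228,210), the pulley at (452,172). Going down.

```bash
python3 - <<'E'
from h import *
w=np.load('w1.npz')['w']; Q=[w[v,u] for u,v in((250,162),(367,122),(399,229),(300,263))]; print(np.round(Q,3),np.mean(Q,0))
E
python3 -m jog '0.05 0.1 4 0 0 0;0.05 0.1 8 0 0 0;0.05 0.1 11.5 0 0 0;0.05 0.1 13.5 0 0 0;0.05 0.1 14.8 0 0 0;0.05 0.1 15.4 0 0 0;0.05 0.1 15.4 0 0 0'
python3 -m jog '0 0 0 0 0 0;0 0 0 0 0 0;0 0 0 0 0 0;0 0 0 0 0 0;0 0 0 0 0 0;0 0 0 0 0 0;0 0 0 0 0 0;0 0 0 0 0 0' 0 80
```

```text
[[ 0.49  -0.137  0.   ]
 [ 0.621 -0.145 -0.   ]
 [ 0.614 -0.27   0.004]
 [ 0.493 -0.266  0.005]] [ 0.55463387 -0.20463589  0.0021469 ]
time_s: 2.73
eef_pos: [0.5516, -0.175, 0.0256]
tool_rot: [[0.374, 0.928, -0.001], [0.928, -0.374, 0.0], [-0.0, -0.001, -1.0]]
wrist_force: [-0.3, -0.2, -0.3]
finger_gap: 1.0
finger_force: 0.0
time_s: 3.4
eef_pos: [0.5523, -0.176, 0.0268]
tool_rot: [[0.375, 0.927, 0.001], [0.927, -0.375, 0.0], [0.001, 0.001, -1.0]]
wrist_force: [-0.9, -0.2, 5.6]
finger_gap: 0.273
finger_force: 78.7
```

```bash
python3 -m jog '0 0 -2 0 0 0;0 0 -6 0 0 0;0 0 -10 0 0 0;0 0 -14 0 0 0;0 0 -15 0 0 0;0 0 -15 0 0 0' ; python3 - <<'E'
from h import *
s=arm.sense();print(s['wrist_force'],s['finger_gap'])
print(rows((.5846,.0107,.165),-82.9,-.055))
E
```

```text
time_s: 3.9
eef_pos: [0.5534, -0.1766, 0.1793]
tool_rot: [[0.375, 0.927, 0.006], [0.927, -0.375, -0.0], [0.002, 0.005, -1.0]]
wrist_force: [0.1, 0.1, -1.7]
finger_gap: 0.275
finger_force: 79.2
[ 0.10893987  0.09480947 -1.74261931] 0.275123752422454
(array([18.53, -4.13,  1.44]), array([-0.0461, -0.034 ,  1.0624]))
```

```bash
python3 -m jog '18.5 -4.1 1.4 -0.046 -0.034 1.062;18.5 -4.1 1.4 -0.046 -0.034 1.062;18.5 -4.1 1.4 -0.046 -0.034 1.062;18.5 -4.1 1.4 -0.046 -0.034 1.062;18.5 -4.1 1.4 -0.046 -0.034 1.062;18.5 -4.1 1.4 -0.046 -0.034 1.062;18.5 -4.1 1.4 -0.046 -0.034 1.062;18.5 -4.1 1.4 -0.046 -0.034 1.062'
python3 -m jog '0 0 0 0 0 0'
python3 - <<'E'
from h import *
print(rows((.5846,.0107,.165),-82.9,-.055))
E
```

```text
time_s: 4.57
eef_pos: [0.5818, 0.012, 0.1597]
tool_rot: [[0.975, 0.222, 0.0], [0.222, -0.974, -0.051], [-0.011, 0.05, -0.999]]
wrist_force: [0.0, -0.6, -2.4]
finger_gap: 0.277
finger_force: 79.0
time_s: 4.65
eef_pos: [0.5819, 0.0117, 0.1598]
tool_rot: [[0.975, 0.222, 0.0], [0.221, -0.974, -0.051], [-0.011, 0.05, -0.999]]
wrist_force: [-0.4, 0.4, -1.8]
finger_gap: 0.273
finger_force: 79.0
(array([ 0.24,  0.18, -0.52]), array([-0.0045,  0.0057,  0.0997]))
```

```bash
python3 -m jog '0.25 0.15 0.5 -0.005 0.006 0.1;0.25 0.15 1 -0.005 0.006 0.1;0.25 0.15 1.5 -0.005 0.006 0.1;0.25 0.15 1.5 -0.005 0.006 0.1;0.25 0.15 1.5 -0.005 0.006 0.1'
python3 - <<'E'
from h import *
print(rows((.5846,.0107,.145),-82.9,-.055), arm.sense()['wrist_force'])
p,d=arm.camera('scene'); cv2.imwrite('pics/s2.png',cv2.resize(p[160:320,230:430],None,fx=3.5,fy=3.5,interpolation=cv2.INTER_CUBIC))
E
```

```text
time_s: 5.07
eef_pos: [0.5853, 0.009, 0.1464]
tool_rot: [[0.991, 0.13, 0.009], [0.131, -0.99, -0.054], [0.002, 0.054, -0.999]]
wrist_force: [0.1, -0.5, -1.2]
finger_gap: 0.272
finger_force: 79.0
(array([-0.05, -0.18,  0.13]), array([-0.0008, -0.0023,  0.0069])) [ 0.14545743 -0.53361587 -1.17607116]
```

View pics/s2.png

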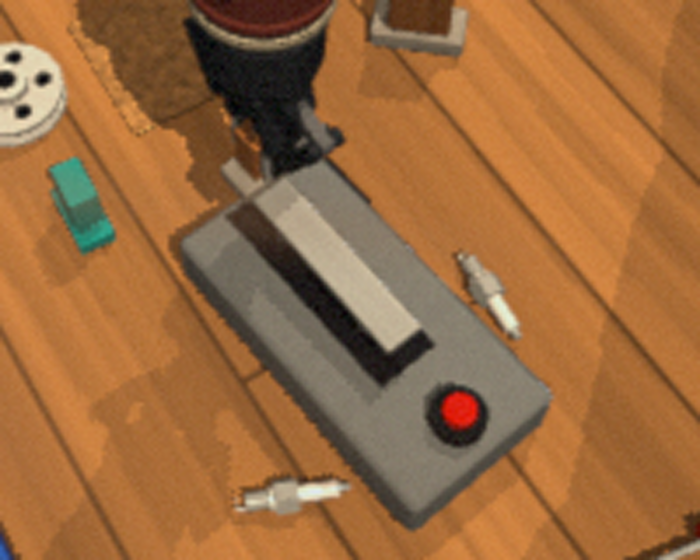

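Scene view: the stone's visible end at (243,178) hangs just above the far end of the rail (275,195), and the button (460,410) is well clear. I'll feel downwards from here.

```bash
python3 -m jog '-0.05 -0.15 0.5 0 0 0.007;-0.05 -0.15 1 0 0 0.007;-0.05 -0.15 1.3 0 0 0.007;-0.05 -0.15 1.5 0 0 0.007;-0.05 -0.15 1.5 0 0 0.007'
python3 -m jog '0 0 0.1 0 0 0;0 0 0.2 0 0 0;0 0 0.2 0 0 0'
python3 -m jog '0 0 0.1 0 0 0;0 0 0.1 0 0 0'
python3 -m jog '0 0 0.1 0 0 0;0 0 0.1 0 0 0'
```

```text
time_s: 5.53
eef_pos: [0.585, 0.0099, 0.1315]
tool_rot: [[0.993, 0.121, 0.009], [0.121, -0.991, -0.054], [0.003, 0.054, -0.999]]
wrist_force: [0.2, 0.3, -2.4]
finger_gap: 0.274
finger_force: 79.0
time_s: 5.78
eef_pos: [0.5853, 0.0098, 0.13]
tool_rot: [[0.993, 0.121, 0.01], [0.121, -0.991, -0.053], [0.004, 0.054, -0.999]]
wrist_force: [-0.0, -0.8, -1.2]
finger_gap: 0.274
finger_force: 79.0
time_s: 5.95
eef_pos: [0.5853, 0.0098, 0.129]
tool_rot: [[0.993, 0.121, 0.01], [0.121, -0.991, -0.053], [0.004, 0.054, -0.999]]
wrist_force: [1.1, 0.7, -2.5]
finger_gap: 0.268
finger_force: 79.0
time_s: 6.12
eef_pos: [0.5853, 0.0097, 0.1279]
tool_rot: [[0.993, 0.121, 0.01], [0.121, -0.991, -0.053], [0.004, 0.054, -0.999]]
wrist_force: [-0.9, 0.2, -1.7]
finger_gap: 0.268
finger_force: 79.0
```

```bash
for k in 1; do :; done; python3 -m jog '0 0 0.1 0 0 0;0 0 0.1 0 0 0' | sed -n '2p;4p;5p'
python3 -m jog '0 0 0.1 0 0 0;0 0 0.1 0 0 0'| sed -n '2p;4p;5p'
python3 -m jog '0 0 0.1 0 0 0;0 0 0.1 0 0 0'| sed -n '2p;4p;5p'
```

```text
eef_pos: [0.5855, 0.0096, 0.1271]
wrist_force: [-0.5, -0.1, 1.3]
finger_gap: 0.268
eef_pos: [0.5855, 0.0096, 0.1262]
wrist_force: [-2.0, 1.2, 2.3]
finger_gap: 0.276
eef_pos: [0.5855, 0.0096, 0.1251]
wrist_force: [-0.7, 0.7, 3.8]
finger_gap: 0.268
```

```bash
python3 -m jog '0 0 0.1 0 0 0;0 0 0.2 0 0 0;0 0 0.2 0 0 0'| sed -n '2p;4p'
python3 -m jog '0 0 0.1 0 0 0;0 0 0.13 0 0 0;0 0 0.13 0 0 0'| sed -n '2,4p'
python3 -m jog '0 0 0 0 0 0'| sed -n '2p;4p'; python3 -m jog '0 0 0 0 0 0'| sed -n '2p;4p'; python3 -m jog '0 0 0 0 0 0'| sed -n '2p;4p'
```

```text
eef_pos: [0.5855, 0.0095, 0.1231]
wrist_force: [-0.3, 0.8, 4.3]
eef_pos: [0.5856, 0.0095, 0.1219]
tool_rot: [[0.993, 0.121, 0.01], [0.121, -0.991, -0.053], [0.004, 0.054, -0.999]]
wrist_force: [-2.3, 0.7, 6.0]
eef_pos: [0.5856, 0.0095, 0.122]
wrist_force: [-1.8, 1.4, 6.1]
eef_pos: [0.5856, 0.0095, 0.122]
wrist_force: [-1.3, 1.1, 4.8]
eef_pos: [0.5856, 0.0096, 0.122]
wrist_force: [-1.1, 0.9, 6.6]
```

```bash
python3 -m jog '0 -0.1 0.03 0 0 0;0 -0.4 0.05 0 0 0;0 -0.8 0.05 0 0 0;0 -1.2 0.05 0 0 0;0 -1.6 0.05 0 0 0;0 -2 0.05 0 0 0;0 -2.4 0.05 0 0 0;0 -2.8 0.05 0 0 0'|sed -n '2,5p'

```

```text
eef_pos: [0.5828, 0.0357, 0.1204]
tool_rot: [[0.993, 0.12, 0.012], [0.12, -0.991, -0.055], [0.005, 0.056, -0.998]]
wrist_force: [0.7, -3.5, 5.8]
finger_gap: 0.269
```

```bash
python3 -m jog '0 -0.4 0 0 0 0;0 -0.8 0 0 0 0;0 -1.2 0 0 0 0;0 -1.6 0 0 0 0;0 -2 0 0 0 0;0 -2.4 0 0 0 0'|sed -n '2,5p'

```

```text
eef_pos: [0.5799, 0.0595, 0.119]
tool_rot: [[0.993, 0.12, 0.012], [0.12, -0.991, -0.055], [0.005, 0.056, -0.998]]
wrist_force: [0.1, -3.7, 6.2]
finger_gap: 0.27
```

```bash
python3 -m jog '0 -0.4 0 0 0 0;0 -0.8 0 0 0 0;0 -1.2 0 0 0 0;0 -1.6 0 0 0 0;0 -2 0 0 0 0;0 -2.4 0 0 0 0'|sed -n '2,5p'

```

```text
eef_pos: [0.5771, 0.0833, 0.1177]
tool_rot: [[0.993, 0.12, 0.012], [0.12, -0.991, -0.055], [0.005, 0.056, -0.998]]
wrist_force: [0.3, -3.6, 6.3]
finger_gap: 0.269
```

```bash
python3 -m jog '0 -0.4 0 0 0 0;0 -0.8 0 0 0 0;0 -1.2 0 0 0 0;0 -1.6 0 0 0 0;0 -2 0 0 0 0;0 -2.4 0 0 0 0'|sed -n '2,5p'

```

```text
eef_pos: [0.5742, 0.1071, 0.1164]
tool_rot: [[0.993, 0.12, 0.012], [0.12, -0.991, -0.055], [0.005, 0.056, -0.998]]
wrist_force: [1.6, -3.5, 6.1]
finger_gap: 0.267
```

```bash
python3 -m jog '0 -0.5 0 0 0 0;0 -1 0 0 0 0;0 -1.5 0 0 0 0;0 -2 0 0 0 0;0 -2.5 0 0 0 0;0 -3 0 0 0 0;0 -3.5 0 0 0 0;0 -3.8 0 0 0 0'|sed -n '2,5p'

```

```text
eef_pos: [0.5695, 0.1453, 0.1142]
tool_rot: [[0.993, 0.12, 0.012], [0.121, -0.991, -0.055], [0.005, 0.056, -0.998]]
wrist_force: [-0.2, -3.1, 5.7]
finger_gap: 0.273
```

```bash
python3 -m jog '0 0 0 0 0 0'|sed -n '2,4p'; python3 - <<'E'
from h import *
p,d=arm.camera('scene'); cv2.imwrite('pics/s3.png',cv2.resize(p[160:320,230:430],None,fx=3.5,fy=3.5,interpolation=cv2.INTER_CUBIC))
E
```

```text
eef_pos: [0.5694, 0.1458, 0.1141]
tool_rot: [[0.993, 0.121, 0.012], [0.121, -0.991, -0.054], [0.005, 0.055, -0.998]]
wrist_force: [-0.0, -0.5, 5.2]
```

View pics/s3.png

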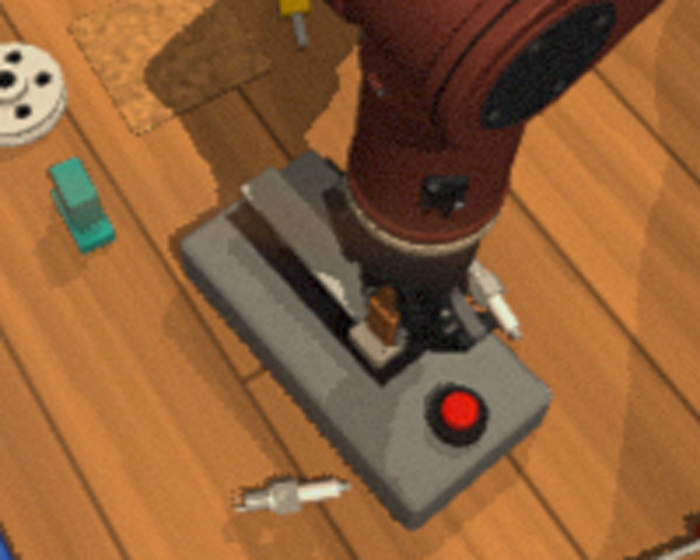

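Scene view: the stone at (378,340) is over the button end of the rail (about (400,345)), clear of the button (460,410). The stroke is complete, so I'll lift off.

```bash
python3 -m jog '0 0 -1 0 0 0;0 0 -3 0 0 0;0 0 -6 0 0 0;0 0 -7 0 0 0;0 0 -7 0 0 0'|sed -n '1,5p'; python3 - <<'E'
from h import *
print(rows((.5565,-.2022,.18),-82.9))
E
```

```text
time_s: 10.75
eef_pos: [0.5694, 0.1503, 0.1861]
tool_rot: [[0.993, 0.121, 0.014], [0.121, -0.991, -0.051], [0.007, 0.053, -0.999]]
wrist_force: [-0.4, -0.0, -2.6]
finger_gap: 0.27
(array([-5.56, 34.75,  2.41]), array([ 0.0527, -0.0074, -0.0025]))
```

```bash
python3 -m jog '-0.5 4 0 0.05 -0.007 0;-1.1 8 0 0.05 -0.007 0;-1.7 12 0 0.05 -0.007 0;-2.4 16 0 0.05 -0.007 0;-3 20 0.5 0.05 -0.007 0;-3.7 24 1.5 0.05 -0.007 0;-4.5 28 2 0.05 -0.007 0;-5.1 32 2.4 0.05 -0.007 0'|sed -n '1,3p'; python3 -m jog '-0.5 2.8 0 0 0 0;-0.5 2.8 0 0 0 0;-0.5 2.8 0 0 0 0;-0.5 2.8 0 0 0 0'|sed -n 2,4p;  python3 - <<'E'
from h import *
print(rows((.5565,-.2022,.035),-82.9))
E
```

```text
time_s: 11.42
eef_pos: [0.5547, -0.1763, 0.175]
tool_rot: [[0.993, 0.121, -0.005], [0.121, -0.993, -0.004], [-0.005, 0.003, -1.0]]
eef_pos: [0.5543, -0.2025, 0.1758]
tool_rot: [[0.993, 0.121, -0.004], [0.121, -0.993, -0.004], [-0.005, 0.003, -1.0]]
wrist_force: [0.2, 0.7, -1.2]
(array([ 0.29, -0.05, 14.07]), array([ 0.0034,  0.0048, -0.0029]))
```

```bash
python3 -m jog '0.1 0 4 0.003 0.005 0;0.25 0 8 0.003 0.005 0;0.25 0 11 0.003 0.005 0;0.25 0 13 0.003 0.005 0;0.25 0 14.2 0.003 0.005 0;0.25 0 14.5 0.003 0.005 0;0.25 0 14.5 0.003 0.005 0'|sed -n 2,4p
python3 -m jog '0 0 0.1 0 0 0;0 0 0.2 0 0 0;0 0 0.2 0 0 0;0 0 0.2 0 0 0'|sed -n 2,4p
python3 -m jog '0 0 0.1 0 0 0;0 0 0.1 0 0 0;0 0 0.1 0 0 0'|sed -n 2,4p
```

```text
eef_pos: [0.5569, -0.2026, 0.0317]
tool_rot: [[0.992, 0.122, 0.001], [0.122, -0.992, -0.001], [0.001, 0.001, -1.0]]
wrist_force: [0.3, 0.1, -1.8]
eef_pos: [0.5574, -0.2036, 0.0308]
tool_rot: [[0.993, 0.121, 0.003], [0.121, -0.993, -0.001], [0.003, 0.001, -1.0]]
wrist_force: [-0.6, -0.8, -1.4]
eef_pos: [0.5568, -0.2036, 0.0291]
tool_rot: [[0.993, 0.121, 0.002], [0.121, -0.993, -0.001], [0.002, 0.001, -1.0]]
wrist_force: [-0.8, 0.5, -2.7]
```

```bash
python3 -m jog '0 0 0.1 0 0 0;0 0 0.1 0 0 0;0 0 0.1 0 0 0'|sed -n '2p;4p'
python3 -m jog '0 0 0.1 0 0 0;0 0 0.1 0 0 0;0 0 0.1 0 0 0'|sed -n '2p;4p'
python3 -m jog '0 0 0.05 0 0 0;0 0 0.05 0 0 0;0 0 0.05 0 0 0'|sed -n '2p;4p'
```

```text
eef_pos: [0.5567, -0.2036, 0.0279]
wrist_force: [0.1, -0.5, -1.2]
eef_pos: [0.5568, -0.2036, 0.0269]
wrist_force: [0.5, -0.5, -1.2]
eef_pos: [0.5569, -0.2036, 0.0268]
wrist_force: [-2.1, 1.2, 4.5]
```

```bash
python3 -m jog '0 0 0 0 0 0;0 0 0 0 0 0;0 0 0 0 0 0;0 0 0 0 0 0;0 0 0 0 0 0;0 0 0 0 0 0' 0.8 20|sed -n '2p;4,5p'
python3 -m jog '0 0 -1 0 0 0;0 0 -3 0 0 0;0 0 -6 0 0 0;0 0 -10 0 0 0;0 0 -14 0 0 0;0 0 -16 0 0 0;0 0 -16 0 0 0'|sed -n '1,5p'
python3 - <<'E'
from h import *
s=arm.sense(); p,d=arm.camera('wrist'); i=arm.camera_info('wrist'); cv2.imwrite('pics/w2.png',p)
f=200/np.tan(np.radians(i['fovy'])/2); v,u=np.mgrid[0:400,0:640]; dx,dy=u-i['cx'],v-i['cy']; r=np.hypot(dx,dy)+1e-9
k=np.tan(r/f)/r*d; P=np.stack([dx*k,dy*k,d],-1); T=i['tool_from_camera']; P=P@T[:3,:3].T+T[:3,3]
w=P@np.array(s['tool_rot']).T+s['eef_pos']; np.save('w2.npy',w)
m=(d>0)&(w[...,2]>.057)&(w[...,2]<.072)&(np.hypot(w[...,0]-.554,w[...,1]+.2025)<.05); Q=w[m]
print(len(Q),cv2.minAreaRect((Q[:,:2]*1000).astype(np.float32)),Q[:,2].mean())
E
```

```text
eef_pos: [0.5568, -0.2036, 0.0265]
wrist_force: [-0.7, -0.6, -0.2]
finger_gap: 0.797
time_s: 14.75
eef_pos: [0.5586, -0.205, 0.1922]
tool_rot: [[0.993, 0.12, 0.009], [0.12, -0.993, -0.002], [0.009, 0.003, -1.0]]
wrist_force: [0.5, -0.1, 0.4]
finger_gap: 0.802
1083 ((553.120849609375, -204.34523010253906), (38.817996978759766, 23.803190231323242), 7.339504718780518) 0.0634342500092541
```

View pics/w2.png

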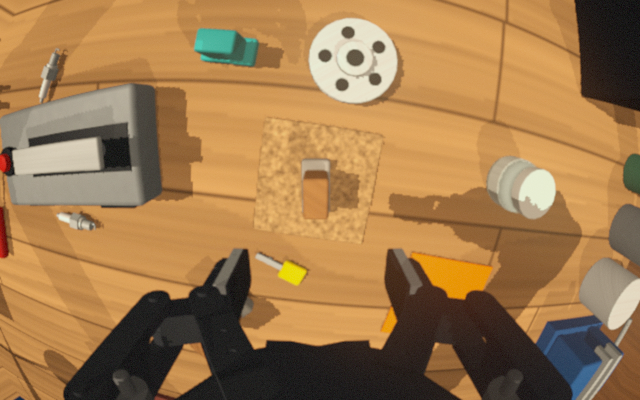

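Wrist view: the block stands upright at (315,190), at about the middle of the mat (which spans (253,117)–(383,242)). Its height and position agree, the gripper is well clear, and the plugs, key, pulley and jar look undisturbed.

```bash
python3 -c "
from station import arm
print(arm.sign_off())"
```

```text
the job is handed in; nothing more can be done
None
```

The job is handed in: I dressed the rail in one stroke, from the far end to the button end, pressed about half-way (readings of 7–8 N), then stood the block upright within about 2 mm of the mat's middle and let go, at about 15 s.

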